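Tighten a specimen clamp with a break-over torque wrench

TASK

Fit the torque wrench's socket gently and fully down onto the square-headed screw of the clamp, without ramming it, then turn its handle clockwise (seen from above) until the handle's hinge clearly breaks over, and stop there: do not force the handle on to its end stop. Then ease off so that the handle springs straight again and leave the wrench sitting on the tightened screw, without turning the screw back and without disturbing the beaker, the spool and the loose bearing.

Things in the scene. Friction and masses are not known exactly. Their poses are not given: they have to be found in the camera images.
- wrench: loose break-over torque wrench, 0.45 to 0.7 kg, standing on the bench on its socket. Origin: centre of the socket's open underside, z up, x along the (straight) handle. Steel head 61 mm across, 26 mm high, with a grip block on top. From below it has a square pocket 29 mm wide, 20 mm deep, its sides square to x and y. The handle ends 220 mm from the origin, its centre line 17 mm up
- grip_block (a point): centre of the dark block on top of the wrench's head: 40 mm along x, 28 mm along y, 37 mm high (26 to 63 mm above the wrench's origin). Lift the wrench here, across y; it balances. Axes as the wrench's
- break_hinge (a point): vertical hinge joining handle to head, 36 mm from the wrench's origin. A preloaded spring holds the handle straight. It gives way only clockwise (toward the wrench's -y) once the moment about it passes 1.6 N m (about 12 N at handle_grip), then swings on at that load to its end stop at 0.40 rad; it springs back when let off. 0.10 rad counts as broken over, past 0.32 rad as forced
- handle_grip (a point): middle of the handle's black round grip (19 mm thick, 96 mm long): 134 mm beyond the break-over hinge, 170 mm from the wrench's origin while straight; x along the handle away from the head, z up. The angle between this x and the wrench's x is how far the hinge has broken over
- clamp: clamp fixed to the bench: grey base plate 90 x 130 x 12 mm, two posts, grey crossbar 44 x 130 mm with its top 60 mm up, lengths along y; a bearing is held under the screw. Origin: centre of its underside
- seat_ring: brass ring on the clamp's crossbar round the screw, 68 mm across, 4 mm thick; origin at the centre of its underside, 60 mm above the bench. The wrench may not press on it with more than 45 N
- seat (a point): centre of the brass ring's top face, on the screw's axis, 64 mm above the bench; when fully home the socket's underside rests on the ring and the wrench's origin is here (about 1.5 mm of side play); z up
- screw_head (a point): centre of the top face of the clamp's steel screw head, 26 mm square, standing 17 mm above the brass ring; z up, x square to one of its flats. The socket goes on when the wrench's x axis lies along this x axis or any multiple of 90 degrees from it (play about 0.12 rad each way)
- clamp_screw (a joint): angle of the clamp screw, rad, growing as it is tightened (clockwise from above). Starts between 0 and 0.12; resists with friction of 1.1 N m plus 2.5 N m per rad of this angle, so that a push at the middle of the grip breaks the wrench over at roughly 0.4. It stays where it is left; under 0.18 counts as loose
- beaker: glass beaker, 77 mm across, 98 mm high, standing behind the clamp; origin at the centre of its underside. Leave alone
- black_spool: black spool, 27 mm across, 47 mm high, standing; origin at the centre of its underside. Leave alone
- bearing: steel ball bearing, 62 mm across, 13 mm high, lying on the bench nearer the robot; origin at the centre of its underside. Leave alone

How it is judged:
On the way, in this order (a step that is already met when the one before it is completed fails the run):
1. the wrench's socket is fully down on the screw: its underside centre within 6 mm of the seat, tilt under 0.1 rad (distance between wrench and seat below 0.006 m and angle between wrench's own z axis and vertical below 0.1 rad), for 0.2 s.
2. with the socket still seated, the handle has broken over by more than 0.10 rad (all of step 1 and angle between the x axis of wrench and the x axis of handle_grip, either way round above 0.1 rad), for 0.1 s.
At the end, for the whole second after the job is handed in: the wrench sits at rest on the screw, its underside centre within 6 mm of the seat and tilted less than 0.1 rad, its handle straight again to 0.06 rad, and the screw left tightened (joint above 0.18 rad) (all of step 1 and angle between the x axis of wrench and the x axis of handle_grip, either way round below 0.06 rad and value of joint clamp_screw above 0.18 rad and linear speed of wrench below 0.02 m/s); the robot touches nothing.
It fails at once if the handle is forced on toward its end stop (swung more than 0.32 rad from straight) (angle between the x axis of wrench and the x axis of handle_grip, either way round above 0.32 rad).
It fails at once if the wrench is pressed on the clamp's brass ring with more than 45 N (contact force between wrench and seat_ring above 45 N).
It fails at once if the wrench is tipped over (0.6 rad) (angle between wrench's own z axis and vertical above 0.6 rad).
It fails at once if the beaker, the spool or the loose bearing is moved by more than 20 mm (distance of any of beaker, black_spool, bearing from where it was at the start of the episode above 0.02 m).
It also fails if it takes over 67 s, if anything falls off the work surface, if the arm or the gripper's body presses on something with over 40 N, if the wrist force passes 120 N, or if a joint passes its speed limit or range.

ROBOT

A 6-joint arm with a two-finger parallel gripper is mounted at the origin on a cart in front of the work surface, level with it; the furniture and walls round the work are solid. World frame = base frame: x ahead of the robot, y to its left, z up, the work surface at z = 0. Lengths are in m, angles in rad, forces in N, time in s.
With the tool pointing down it reaches from about 0.375 to 0.9 m from the base axis. Payload 3.1 kg.
Tool frame: the origin (TCP) lies midway between the tips of the shut fingers; the grasp point (between the pads) lies 19 mm behind it; z points along the fingers, x is the direction in which the jaws open and shut, and the axes are right-handed (so a half turn about z gives the same grasp; the last joint's range is limited). The gripper opens to 85 mm and grips with 20 to 120 N. Pads are 22 mm wide; open, the fingers measure 114 mm over their backs; the gripper's body (76 mm by 85 mm) begins 54 mm behind the grasp point. The pads swing forward as they close: fully open they stand 13 mm farther back than shut.
Start: joints at [-0.178, 0.527, 1.433, -0, 1.181, -0.178], TCP at [0.625, 0, 0.199] pointing down, gripper open.
Joint ranges: [-3.08, 3.08], [-0.75, 2.2], [0.22, 2.44], [-1.43, 4.57], [0, 2.65], [-2.85, 2.85]. Speed limits (rad/s): [2.79, 2.79, 3.14, 3.14, 3.14, 3.14].

INTERFACE

Orientations are given as a unit quaternion [x, y, z, w].
In Python, from station import * gives the robot as it stands.
- The arm moves only by the tool servo_tool, never from a script. Its argument "targets" is a list of rows, each a list of 6 numbers: the shift along the tool's x, y, z in mm, then the turn, a rotation vector about the tool's x, y, z in degrees. A call has 1 to 10 rows; each row is the pose to reach, as a shift and turn from the pose commanded when the call began, along the tool's axes at that moment; what a row does not reach only later rows make up. A row lasts 1/8 s, in which the tool goes at most 62.5 mm and 10.7 degrees, less where a joint would pass 70% of its speed; a pose out of reach is approached as far as the arm can. A call with a gripper value outside its range is refused whole. "gripper" is the finger opening in mm, from 0 to 85.4, set as the call begins (left out, the last holds). The fingers move at their own pace and stop on an object; "newtons" is the grip in N (left out, the last holds). Time passes only in rows, so rows that repeat a pose let the fingers close. It gives the time, the measured TCP pose, the force and the opening at its end, in the units of the state.
- sense(): the state, without advancing time (a new reading comes with each control period).
- snapshot(name): name is "scene" or "side" or "wrist"; returns a dict with "color" (480x640x3 uint8, red, green, blue), "vfov" (degrees; the focal length in pixels is half the picture's height over the tangent of half this angle, whatever the lens; pixels are square), "cx", "cy" (the principal point, pixels), "D" ([k1, k2, p1, p2, k3] as OpenCV has them; the pictures are not rectified), "R" (3x3) and "t" (3): a world point X has camera coordinates R X + t. Camera axes: x right, y down, z forward; pixel columns grow to the right and rows downward; lengths in m; the calibration is good to about 2 mm. A picture is of the moment at which its call begins. There is no depth.
- sign_off(): hands the job in, once; it reports no verdict.
The state is a dict: "t": time; "q": joint angles; "qd": joint speeds; "tau": joint torques, N m; "tcp_pos": TCP position; "tool_rot": TCP orientation; "force": force on the tool from outside, world axes, zero at the start; "ft_torque": the same for the moment, N m; "finger_gap": opening from 0.0 (shut) to 1.0 (fully open).
Only numpy, scipy, OpenCV 4.12 (cv2) and the standard library are available. Lean on these libraries where they do the work, as an engineer would, in place of code of your own. Each camera call takes 0.05 s, during which the arm holds its last target. There are 200 camera calls.

## Working session

There is one attempt and no reset: what is moved stays moved. The work goes in short steps, Python scripts to look and compute and a tool call to move; the robot and the scene stay as the last step left them, time stands still between calls to the robot, and variables do not carry over. Pictures are saved under pics/ and viewed, about 8 in all and at most 12, crops included, and the job is handed in when it is done.

Besides the shell and the picture viewer there is one more tool, called as name(argument=value, ...) on one line, values as JSON. servo_tool: Moves the arm, as the interface text tells. Its arguments: {"type":"object","properties":{"targets":{"type":"array","items":{"type":"array","items":{"type":"number"}}},"gripper":{"type":"number"},"newtons":{"type":"number"}},"required":["targets"]}

```bash
mkdir -p pics; ls; python3 - <<'E'
from station import *
import cv2,pickle,numpy as np
d={}
for n in("scene","side","wrist"):
    s=snapshot(n);d[n]=s;cv2.imwrite(f"pics/{n}0.png",s["color"][:,:,::-1]);print(n,s["vfov"],s["cx"],s["cy"],s["D"],np.round(s["R"],3).tolist(),np.round(s["t"],3))
pickle.dump(d,open("s0.pkl","wb"));print(sense())
E
```

```text
pics
scene 52.965063776792476 315.2750945079593 235.56784740181755 [0.03650304 0.         0.         0.         0.        ] [[0.515, -0.857, 0.019], [-0.385, -0.251, -0.888], [0.766, 0.45, -0.46]] [-0.413  0.227  0.657]
side 49.36853724072558 325.23951168791905 239.2073574842772 [-0.06353046  0.          0.          0.          0.        ] [[-0.996, -0.088, 0.025], [-0.068, 0.528, -0.847], [0.061, -0.845, -0.531]] [0.485 0.213 0.827]
wrist 70.10920725657176 316.09298417087683 239.14355842363597 [-0.05740211  0.          0.          0.          0.        ] [[1.0, 0.0, -0.002], [0.001, -0.956, 0.294], [-0.002, -0.294, -0.956]] [-0.623 -0.038  0.38 ]
{'t': 0.15, 'q': array([-1.78521172e-01,  5.28249470e-01,  1.43359252e+00, -8.89793411e-06,
        1.18140621e+00, -1.78511778e-01]), 'qd': array([ 0.00070068, -0.00178026, -0.00281867, -0.00037943, -0.00186526,
       -0.00131023]), 'tau': array([ 1.17890530e-03, -4.42742836e+01, -1.78276026e+01, -2.15643640e-04,
        5.61750654e-03, -9.84718270e-06]), 'tcp_pos': array([6.24406548e-01, 1.20563773e-04, 1.98365324e-01]), 'tool_rot': array([ 9.99999657e-01, -3.00476508e-06, -8.15349851e-04, -1.42938556e-04]), 'force': array([-0.41288756,  0.56332613,  0.0154684 ]), 'ft_torque': array([-0.02731277,  0.00115221, -0.0366579 ]), 'finger_gap': 1.0021161622501844}
```

View pics/scene0.png

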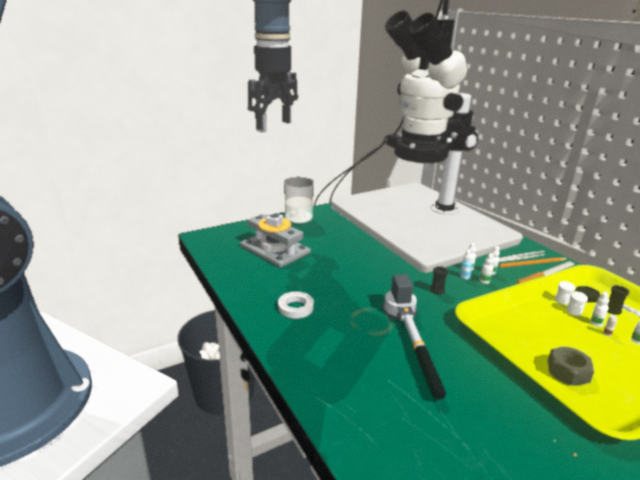

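View pics/side0.png

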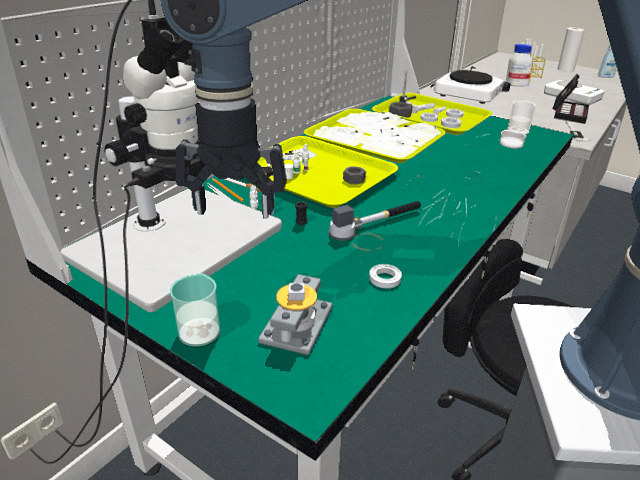

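View pics/wrist0.png

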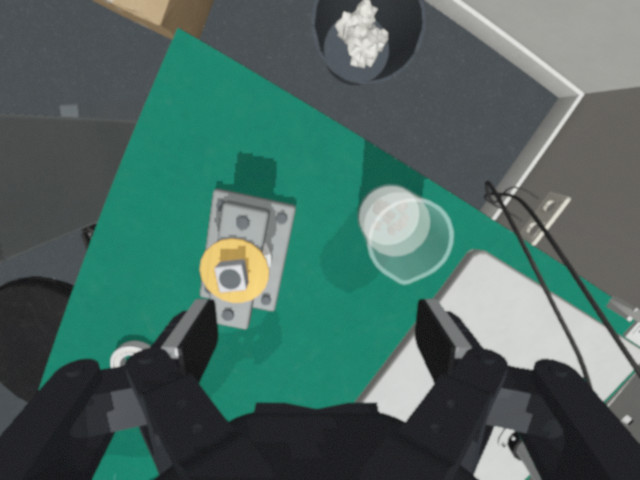

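The pictures show the clamp with its brass ring at wrist (235,270) and the wrench at scene (402,295), with the handle end at (440,393). The bearing is at scene (295,305), the beaker at (299,200) and the spool at (439,280). Next I'll get rough positions.

```bash
cat > h.py <<'E'
import numpy as np,cv2,pickle
from scipy.spatial.transform import Rotation as Ro
def K(s):
    f=240/np.tan(np.radians(s["vfov"])/2);return np.array([[f,0,s["cx"]],[0,f,s["cy"]],[0,0,1]])
def ray(s,p):
    u=cv2.undistortPoints(np.array([[p]],float),K(s),np.array(s["D"]))[0,0]
    R=np.array(s["R"]);return -R.T@np.array(s["t"]),R.T@np.array([u[0],u[1],1])
def onz(s,p,z):
    c,d=ray(s,p);return c+d*(z-c[2])/d[2]
def proj(s,X):
    return cv2.projectPoints(np.array(X,float).reshape(-1,3),cv2.Rodrigues(np.array(s["R"]))[0],np.array(s["t"]),K(s),np.array(s["D"]))[0][:,0]
E
python3 - <<'E'
from h import *
d=pickle.load(open("s0.pkl","rb"));r=lambda x:np.round(x,3)
print("ring",r(onz(d["wrist"],(235,270),.064)),r(onz(d["side"],(297,296),.064)),r(onz(d["scene"],(275,226),.064)))
for n,a in(("scene",[(402,281,.063),(400,302,.026),(409,320,.017),(440,393,.017)]),("side",[(343,209,.063),(341,229,.026),(418,206,.017)])):
    for u,v,z in a:print(n,u,v,r(onz(d[n],(u,v),z)))
print("bearing",r(onz(d["scene"],(295,304),.013)),"spool",r(onz(d["scene"],(439,268),.047)),"beaker",r(onz(d["scene"],(299,216),0)))
s=d["scene"]["color"][255:415,340:500];s2=d["side"]["color"][180:260,310:440]
o=np.zeros((560,800,3),np.uint8);o[:480,:]=0
a=cv2.resize(s,(400,400),interpolation=3);b=cv2.resize(s2,(400,246),interpolation=3)
o[:400,:400]=a;o[:246,400:]=b
cv2.imwrite("pics/c1.png",o[:,:,::-1])
E
```

```text
ring [ 0.544 -0.052  0.064] [ 0.541 -0.053  0.064] [ 0.533 -0.062  0.064]
scene 402 281 [ 0.479 -0.366  0.063]
scene 400 302 [ 0.47  -0.37   0.026]
scene 409 320 [ 0.442 -0.399  0.017]
scene 440 393 [ 0.311 -0.494  0.017]
side 343 209 [ 0.483 -0.365  0.063]
side 341 229 [ 0.484 -0.343  0.026]
side 418 206 [ 0.308 -0.488  0.017]
bearing [ 0.382 -0.21   0.013] spool [ 0.583 -0.4    0.047] beaker [ 0.717 -0.003  0.   ]
```

View pics/c1.png

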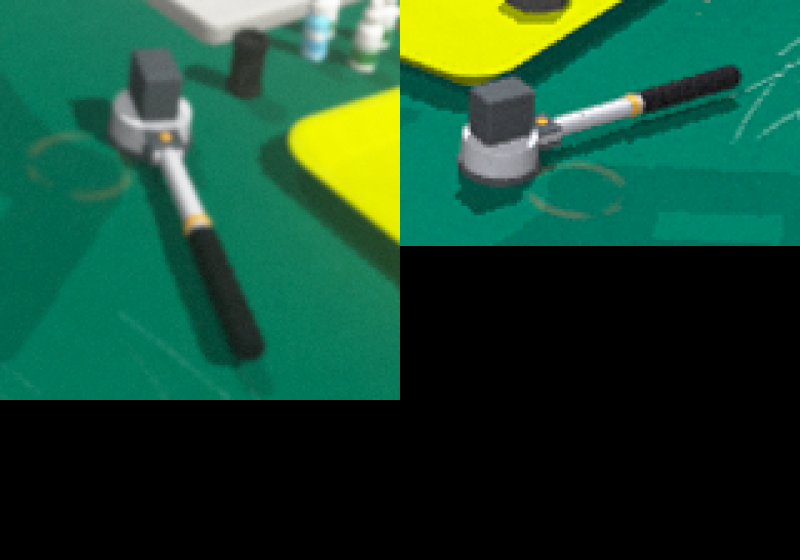

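The block dimensions (40 × 28 × 37) are its size and it sits on the head's axis. The wrench is at about (0.482,-0.363) with yaw about -143°. I'll move the wrist camera over it.

servo_tool(targets=[[-20, 40, 0, 0, 0, 5], [-43, 90, 0, 0, 0, 12], [-65, 140, 0, 0, 0, 19], [-88, 190, 0, 0, 0, 26], [-110, 240, 0, 0, 0, 33], [-133, 290, 0, 0, 0, 40], [-155, 340, 0, 0, 0, 46], [-178, 380, 0, 0, 0, 51], [-190, 400, 0, 0, 0, 53], [-190, 400, 0, 0, 0, 53]], gripper=85)

```text
t: 1.4
tcp_pos: [0.4339, -0.4014, 0.1987]
tool_rot: [0.894, -0.447, -0.0, -0.0]
force: [-0.1, -0.6, 0.4]
finger_gap: 0.993
```

```bash
python3 - <<'E'
from station import *
from h import *
s=snapshot("wrist");pickle.dump(s,open("w1.pkl","wb"));cv2.imwrite("pics/w1.png",s["color"][:,:,::-1])
st=sense();print(st["t"],st["tcp_pos"],Ro.from_quat(st["tool_rot"]).as_matrix().round(3).tolist(),st["q"].round(2))
for o in([.482,-.363,.063],[.482,-.363,0]):print(proj(s,o))
E
```

```text
1.45 [ 0.43454768 -0.3999934   0.19874022] [[0.601, -0.799, -0.0], [-0.799, -0.601, 0.001], [-0.001, -0.001, -1.0]] [-0.93  0.48  1.52  0.    1.14 -0.01]
[[314.24244718 149.64167307]]
[[314.58158735 147.11802011]]
```

View pics/w1.png

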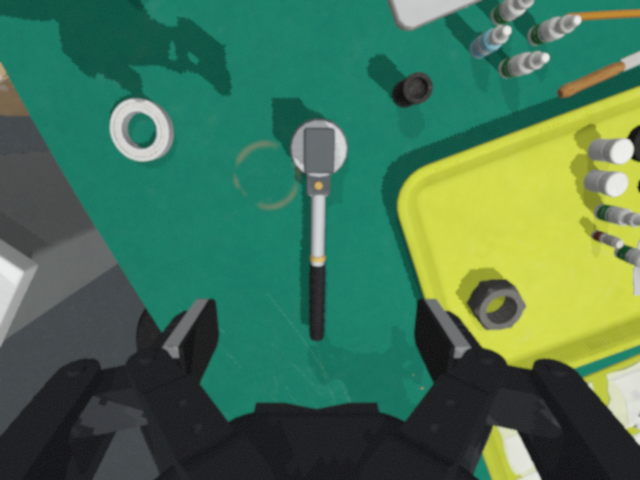

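```bash
python3 - <<'E'
from h import *
s=pickle.load(open("w1.pkl","rb"));r=lambda x:np.round(x,4)
g=cv2.cvtColor(s["color"],cv2.COLOR_RGB2GRAY)
for v in(140,150,160):print(v,g[v,284:356].tolist())
print("col",g[112:190,312].tolist())
for v in (215,235,280,320):print(v,g[v,300:336].tolist())
h=onz(s,(319.5,149.5),.063);e=onz(s,(317,338),.017);print(h,onz(s,(319.5,148.5),.026),e,np.linalg.norm((e-h)[:2]),np.degrees(np.arctan2(*(e-h)[1::-1])))
print("spool",onz(s,(413,88),.047),"bearing",onz(s,(141,129),.01))
w=pickle.load(open("s0.pkl","rb"))["wrist"]
cv2.imwrite("pics/c2.png",cv2.resize(w["color"][175:345,180:320],None,fx=5,fy=5,interpolation=2)[:800,:,::-1][::1][:600] if 0 else cv2.resize(w["color"][225:345,190:300],None,fx=5,fy=5,interpolation=2)[:,:,::-1])
E
```

```text
140 [60, 64, 64, 63, 61, 64, 71, 85, 113, 142, 157, 160, 162, 161, 161, 162, 161, 157, 147, 122, 95, 91, 100, 105, 107, 108, 109, 107, 109, 107, 107, 108, 108, 107, 107, 109, 108, 109, 108, 108, 107, 108, 108, 109, 108, 110, 108, 107, 106, 111, 139, 179, 204, 212, 213, 213, 213, 213, 212, 206, 188, 154, 120, 103, 98, 97, 96, 95, 94, 96, 97, 95]
150 [81, 71, 65, 60, 65, 67, 86, 111, 141, 155, 158, 159, 159, 160, 159, 160, 159, 156, 144, 121, 96, 91, 99, 105, 108, 107, 109, 106, 107, 107, 108, 108, 107, 107, 108, 107, 109, 107, 107, 106, 107, 109, 108, 108, 107, 109, 108, 107, 107, 114, 142, 174, 192, 198, 203, 209, 212, 213, 213, 214, 209, 192, 159, 122, 101, 96, 96, 95, 97, 97, 94, 96]
160 [93, 91, 91, 92, 92, 91, 87, 83, 89, 121, 162, 190, 198, 193, 178, 165, 160, 154, 143, 120, 96, 92, 101, 107, 107, 107, 107, 107, 108, 106, 107, 108, 107, 107, 108, 106, 107, 109, 108, 106, 109, 108, 107, 108, 109, 110, 108, 109, 106, 119, 151, 180, 192, 196, 197, 202, 207, 208, 199, 175, 137, 105, 91, 88, 90, 92, 95, 96, 98, 96, 97, 96]
col [63, 64, 61, 65, 63, 64, 69, 77, 100, 130, 150, 159, 161,
[... 485 characters left out ...]
94, 90, 77, 67, 62, 62, 58, 62, 64, 65, 82, 109, 138, 164, 181, 194, 202, 209, 212, 211, 207, 201, 188, 165, 132, 105, 93, 92, 96, 97, 96, 96, 97, 95, 99, 97]
280 [73, 65, 66, 61, 65, 63, 64, 62, 57, 44, 31, 29, 30, 35, 37, 39, 42, 42, 45, 48, 49, 49, 46, 44, 51, 69, 86, 94, 95, 97, 96, 97, 96, 94, 97, 97]
320 [84, 73, 64, 64, 63, 63, 62, 59, 53, 43, 32, 30, 32, 36, 41, 43, 47, 51, 49, 49, 45, 42, 39, 42, 57, 74, 87, 91, 93, 94, 95, 96, 96, 97, 96, 95]
[ 0.4848818  -0.36664181  0.063     ] [ 0.48463937 -0.36724432  0.026     ] [ 0.30646427 -0.49790391  0.017     ] 0.22150069002745018 -143.65801504342735
spool [ 0.57771989 -0.40141204  0.047     ] bearing [ 0.39052598 -0.20745727  0.01      ]
```

View pics/c2.png

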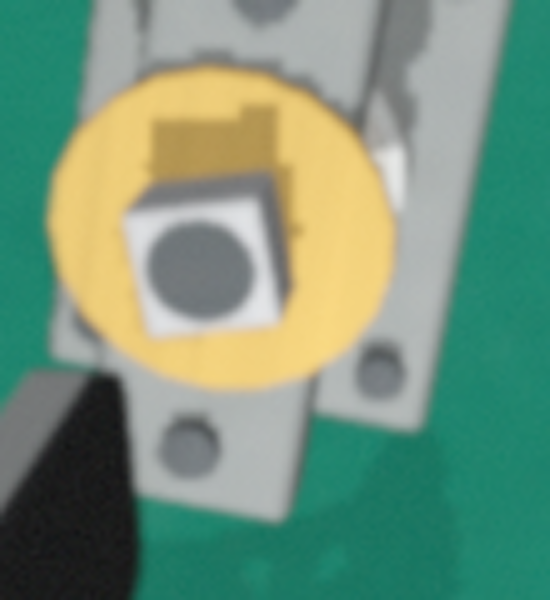

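```bash
python3 - <<'E'
from h import *
s=pickle.load(open("w1.pkl","rb"))
h=onz(s,(318.6,149.6),.063);e=onz(s,(316.5,320),.02);print("block",h,np.degrees(np.arctan2(*(e-h)[1::-1])))
w=pickle.load(open("s0.pkl","rb"))["wrist"]
c=np.array([(125,212),(263,194),(283,322),(155,338)])/5+[189.6,224.6]
P=np.array([onz(w,p,.081)[:2] for p in c]);print("screw",P.mean(0),P)
for i in range(4):
    d=P[(i+1)%4]-P[i];print(np.linalg.norm(d),np.degrees(np.arctan2(d[1],d[0])))
# ring fit
hsv=cv2.cvtColor(w["color"],cv2.COLOR_RGB2HSV);m=cv2.inRange(hsv,(15,90,80),(30,255,255));m[:, :195]=0;m[320:]=0;m[:,280:]=0
cs=max(cv2.findContours(m,0,1)[0],key=cv2.contourArea);hull=cv2.convexHull(cs)[:,0]
Q=np.array([onz(w,p,.064)[:2] for p in hull.astype(float)]);print("ring",cv2.minEnclosingCircle((Q*1000).astype(np.float32)))
t=np.array([0.43454768,-0.3999934]);R=np.array([[.601,-.799],[-.799,-.601]]);print("block in tool",R.T@(h[:2]-t)*1000)
E
```

```text
block [ 0.48433625 -0.36605778  0.063     ] -143.67312649656586
screw [ 0.54408363 -0.05287148] [[ 0.52977506 -0.04186086]
 [ 0.55565381 -0.03822544]
 [ 0.5577347  -0.06397151]
 [ 0.53317095 -0.06742813]]
0.026132850971034974 7.996516857245441
0.025830022321875052 -85.37918760157251
0.02480576268162031 -171.98990163847216
0.02579181288829175 97.56585339168493
ring ((543.1895141601562, -52.637168884277344), 34.29148483276367)
block in tool [  2.80837071 -60.17638058]
```

servo_tool(targets=[[1.5, -30, 10, 0, 0, 0.6], [2.8, -60, 30, 0, 0, 0.6], [2.8, -60, 55, 0, 0, 0.6], [2.8, -60, 80, 0, 0, 0.6], [2.8, -60, 105, 0, 0, 0.6], [2.8, -60, 130, 0, 0, 0.6], [2.8, -60, 150, 0, 0, 0.6], [2.8, -60, 160, 0, 0, 0.6], [2.8, -60, 165, 0, 0, 0.6], [2.8, -60, 165, 0, 0, 0.6]], gripper=70)

```text
t: 2.7
tcp_pos: [0.4849, -0.3659, 0.0343]
tool_rot: [0.893, -0.451, 0.0, 0.0]
force: [-1.0, -0.4, 0.1]
finger_gap: 0.823
```

servo_tool(targets=[[0, 0, 0, 0, 0, 0], [0, 0, 0, 0, 0, 0], [0, 0, 0, 0, 0, 0], [0, 0, 0, 0, 0, 0], [0, 0, 0, 0, 0, 0], [0, 0, 0, 0, 0, 0], [0, 0, 0, 0, 0, 0], [0, 0, 0, 0, 0, 0]], gripper=10, newtons=70)

```text
t: 3.7
tcp_pos: [0.4846, -0.3661, 0.0341]
tool_rot: [0.893, -0.451, -0.0, 0.0]
force: [-0.6, -0.5, 0.2]
finger_gap: 0.116
```

The fingers closed to 10 mm, which is narrower than the block, so I'll look.

```bash
python3 - <<'E'
from station import *
from h import *
s=snapshot("wrist");a=snapshot("side");b=snapshot("scene");print(sense()["finger_gap"])
o=np.zeros((480,800,3),np.uint8)
o[:300,:400]=cv2.resize(s["color"],(400,300))
o[:300,400:]=cv2.resize(a["color"][150:270,280:440],(400,300),interpolation=2)
o[300:,:]=0
c=cv2.resize(b["color"][180:360,340:500],(160,180));o[300:,:160]=c
cv2.imwrite("pics/g1.png",o[:,:,::-1])
E
```

```text
0.11296955505182216
```

View pics/g1.png

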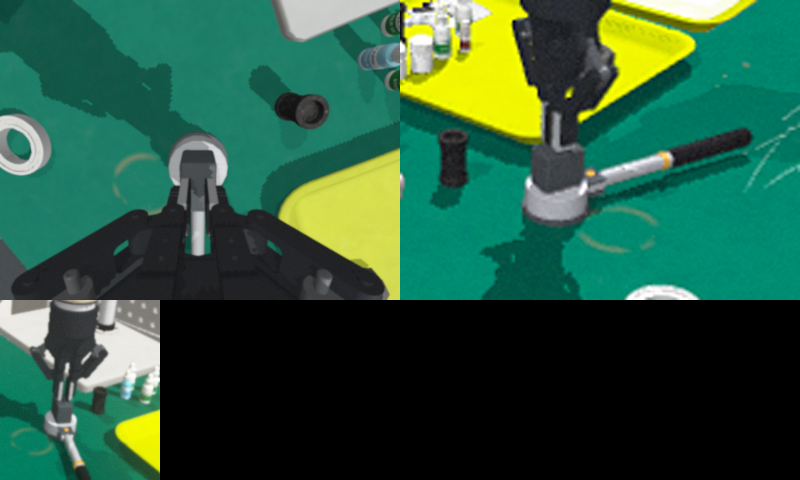

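```bash
python3 - <<'E'
from station import *
from h import *
st=sense();t=st["tcp_pos"];R=Ro.from_quat(st["tool_rot"]).as_matrix();print(t,st["force"])
s=snapshot("wrist");a=snapshot("side")
P={"tcp":t,"grasp":t-.019*R[:,2],"blktop":[.4843,-.366,.063],"blkfront":np.array([.4843,-.366,.063])-.02*R[:,1],"blkback":np.array([.4843,-.366,.063])+.02*R[:,1],"headbot":[.4843,-.366,0]}
for k,v in P.items():print(k,proj(s,v)[0].round(0),proj(a,v)[0].round(0))
cv2.imwrite("pics/g2.png",np.hstack([cv2.resize(s["color"][190:450,220:420],(400,520),interpolation=2),cv2.resize(a["color"][150:254,310:390],(400,520),interpolation=2)])[:,:,::-1])
E
```

```text
[ 0.48455485 -0.366096    0.03408396] [-0.00126263 -0.34229538 -0.42613653]
tcp [316. 275.] [342. 220.]
grasp [316. 289.] [342. 213.]
blktop [316. 299.] [342. 209.]
blkfront [316. 259.] [334. 211.]
blkback [316. 335.] [350. 207.]
headbot [316. 254.] [341. 234.]
```

View pics/g2.png

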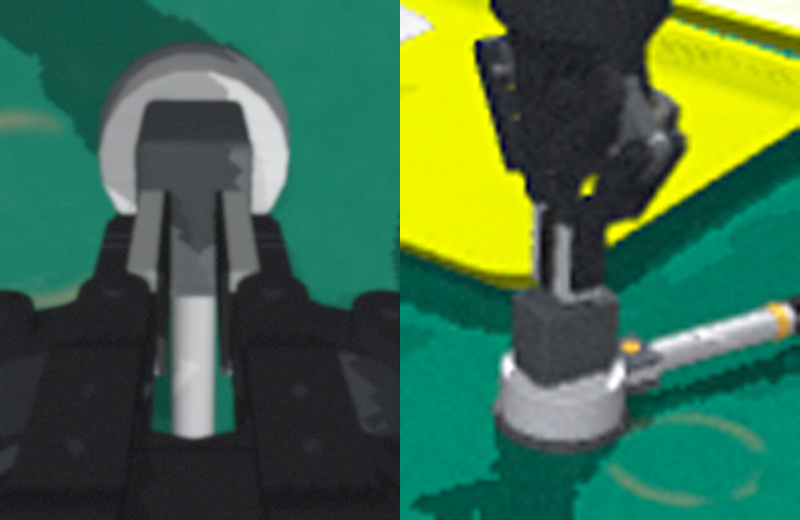

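The fingertips appear to be above the block, although the reported TCP says they should straddle it. I'll check tip geometry against the start pictures.

```bash
python3 - <<'E'
from h import *
d=pickle.load(open("s0.pkl","rb"))
for z in(.185,.198,.211,.225,.24,.255):
    print(z,[proj(d[n],[[.6244+x,0,z] for x in(-.05,.05)]).round(0).tolist() for n in("scene","side")])
a=d["scene"]["color"][70:150,230:310];b=d["side"]["color"][130:230,165:295]
cv2.imwrite("pics/f0.png",np.hstack([cv2.resize(a,(400,400),interpolation=2),cv2.resize(b,(400,400),interpolation=2)])[:,:,::-1])
E
```

```text
0.185 [[[261.0, 160.0], [288.0, 148.0]], [[269.0, 251.0], [202.0, 247.0]]]
0.198 [[[261.0, 154.0], [288.0, 142.0]], [[269.0, 244.0], [202.0, 239.0]]]
0.211 [[[261.0, 148.0], [288.0, 137.0]], [[269.0, 236.0], [201.0, 232.0]]]
0.225 [[[261.0, 141.0], [288.0, 130.0]], [[268.0, 228.0], [200.0, 223.0]]]
0.24 [[[260.0, 134.0], [288.0, 124.0]], [[268.0, 219.0], [199.0, 214.0]]]
0.255 [[[260.0, 127.0], [288.0, 117.0]], [[268.0, 209.0], [198.0, 205.0]]]
```

View pics/f0.png

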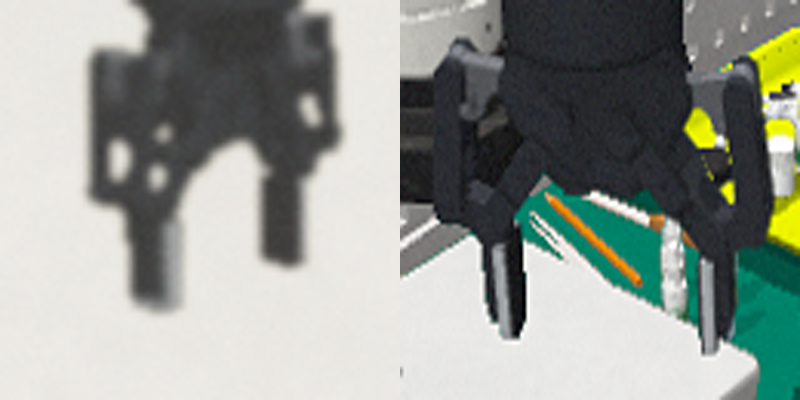

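Both start pictures place the real fingertips about 31 mm higher than the reported TCP. I'll treat that as a tool-length offset: open, go down about 30 mm more while watching the force, and close again.

servo_tool(targets=[[0, 0, 0, 0, 0, 0], [0, 0, 0, 0, 0, 0], [0, 0, 0, 0, 0, 0], [0, 0, 0, 0, 0, 0], [0, 0, 6, 0, 0, 0], [0, 0, 12, 0, 0, 0], [0, 0, 18, 0, 0, 0], [0, 0, 24, 0, 0, 0], [0, 0, 28, 0, 0, 0], [0, 0, 28, 0, 0, 0]], gripper=70)

```text
t: 5.2
tcp_pos: [0.4844, -0.3659, 0.0057]
tool_rot: [0.893, -0.451, -0.0, -0.0]
force: [0.9, -1.0, -0.7]
finger_gap: 0.816
```

servo_tool(targets=[[0, 0, 0, 0, 0, 0], [0, 0, 0, 0, 0, 0], [0, 0, 0, 0, 0, 0], [0, 0, 0, 0, 0, 0], [0, 0, 0, 0, 0, 0], [0, 0, 0, 0, 0, 0], [0, 0, 0, 0, 0, 0]], gripper=10, newtons=70)

```text
t: 6.08
tcp_pos: [0.485, -0.3663, 0.0066]
tool_rot: [0.893, -0.451, 0.0, 0.0]
force: [0.6, 1.9, 5.2]
finger_gap: 0.313
```

servo_tool(targets=[[0, 0, -4, 0, 0, 0], [0, 0, -12, 0, 0, 0], [0, 0, -24, 0, 0, 0], [0, 0, -38, 0, 0, 0], [0, 0, -54, 0, 0, 0], [0, 0, -72, 0, 0, 0], [0, 0, -90, 0, 0, 0], [0, 0, -105, 0, 0, 0], [0, 0, -110, 0, 0, 0], [0, 0, -110, 0, 0, 0]])

```text
t: 7.32
tcp_pos: [0.4846, -0.3661, 0.1164]
tool_rot: [0.893, -0.451, 0.0, 0.0]
force: [0.6, -0.1, -6.2]
finger_gap: 0.313
```

servo_tool(targets=[[-8, -9, 0, 0, 0, -2], [-28, -30, 0, 0, 0, -8], [-54, -58, 0, 0, 0, -15], [-82, -88, 0, 0, 0, -23], [-110, -118, 0, 0, 0, -31], [-138, -148, 0, 0, 0, -39], [-166, -178, 0, 0, 0, -47], [-192, -206, 0, 0, 0, -54], [-211, -226, 0, 0, 0, -59], [-217.4, -233.4, 0, 0, 0, -60.9]])

```text
t: 8.57
tcp_pos: [0.5424, -0.05, 0.1154]
tool_rot: [0.998, 0.066, -0.001, -0.001]
force: [-0.1, -0.1, -6.5]
finger_gap: 0.312
```

```bash
python3 - <<'E'
from station import *
from h import *
s=snapshot("wrist");a=snapshot("side");b=snapshot("scene");pickle.dump([s,a,b],open("p1.pkl","wb"))
st=sense();print(st["t"],st["tcp_pos"],Ro.from_quat(st["tool_rot"]).as_euler("xyz",1),st["force"],st["finger_gap"],st["q"].round(2))
cv2.imwrite("pics/p1.png",np.hstack([cv2.resize(s["color"][140:380,220:420],(400,480),interpolation=2),cv2.resize(a["color"][200:344,230:350],(400,480),interpolation=2)])[:,:,::-1])
E
```

```text
8.725 [ 0.54315952 -0.05238936  0.11577414] [1.79991235e+02 4.82870703e-02 7.34514594e+00] [ 0.55210308 -0.41340727 -6.99239703] 0.31222235355016714 [-0.3   0.54  1.71 -0.    0.89 -0.43]
```

View pics/p1.png

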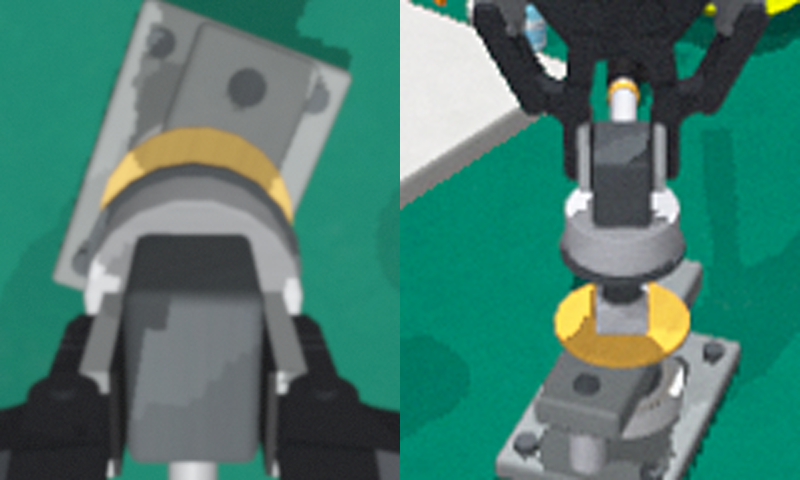

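The wrench hangs level above the ring, centred in both views. I'll check the remaining offset numerically.

```bash
python3 - <<'E'
from h import *
s,a,b=pickle.load(open("p1.pkl","rb"))
def ell(sn,c,z,r=.034):
    t=np.linspace(0,6.28,361);q=proj(sn,np.c_[c[0]+r*np.cos(t),c[1]+r*np.sin(t),0*t+z]);return np.r_[q.min(0),q.max(0)].round(1)
c=[.5432,-.0527]
for n,sn in(("side",a),("scene",b)):
    m=cv2.inRange(cv2.cvtColor(sn["color"],cv2.COLOR_RGB2HSV),(15,110,80),(28,255,255))
    u,v=proj(sn,[*c,.064])[0].astype(int);m2=np.zeros_like(m);m2[v-25:v+25,u-30:u+30]=m[v-25:v+25,u-30:u+30]
    ys,xs=np.nonzero(m2);print(n,"ring mask",xs.min(),ys.min(),xs.max(),ys.max(),"pred",ell(sn,c,.064))
    g=cv2.cvtColor(sn["color"],cv2.COLOR_RGB2GRAY).astype(int)
    print(" head pred bottom",ell(sn,c,.110,.0305),"top",ell(sn,c,.136,.0305))
    u,v=proj(sn,[*c,.123])[0].astype(int)
    for r in(v-2,v+1):print(r,u-28,g[r,u-28:u+29].tolist())
print("tcp col wrist",proj(s,[.5432,-.0524,.115+.06]),proj(s,[*c,.064]))
g=cv2.cvtColor(s["color"],cv2.COLOR_RGB2GRAY).astype(int);print(g[240,255:380].tolist());m=cv2.inRange(cv2.cvtColor(s["color"],cv2.COLOR_RGB2HSV),(15,110,80),(28,255,255))
for r in (206,212,218,224,230,236):
    x=np.nonzero(m[r])[0];print(r,x.min(),x.max())
t=np.linspace(0,6.28,2000);q=proj(s,np.c_[c[0]+.034*np.cos(t),c[1]+.034*np.sin(t),0*t+.064])
for r in (206,212,218,224,230,236):
    x=q[abs(q[:,1]-r)<.5,0];print(r,x.min(),x.max()) if len(x) else 0
E
```

```text
side ring mask 276 284 316 309 pred [275.2 283.6 316.1 309.1]
 head pred bottom [276.6 262.8 314.3 285. ] top [276.2 249.8 314.6 271.5]
264 267 [93, 94, 94, 93, 94, 94, 95, 94, 96, 94, 96, 93, 130, 212, 233, 156, 157, 163, 166, 159, 123, 62, 72, 71, 76, 71, 71, 72, 72, 70, 73, 73, 71, 72, 74, 71, 63, 60, 84, 161, 225, 223, 218, 229, 245, 241, 132, 92, 92, 95, 92, 95, 92, 94, 90, 87, 83]
267 267 [92, 93, 93, 92, 93, 92, 93, 93, 91, 94, 95, 93, 114, 134, 145, 170, 167, 165, 163, 165, 158, 110, 81, 77, 73, 77, 75, 79, 82, 80, 81, 81, 79, 80, 73, 75, 70, 87, 132, 141, 146, 168, 165, 155, 128, 113, 109, 94, 93, 92, 93, 93, 93, 93, 90, 87, 83]
scene ring mask 259 218 290 232 pred [258.2 216.3 290.5 230.4]
 head pred bottom [259.1 197.4 288.7 209.2] top [258.7 186.  288.6 197.3]
195 245 [235, 234, 235, 234, 234, 235, 233, 235, 235, 234, 234, 234, 234, 229, 206, 165, 153, 172, 189, 197, 198, 199, 202, 204, 209, 213, 213, 205, 196, 183, 170, 160, 163, 174, 192, 201, 201, 190, 172, 151, 129, 122, 139, 166, 173, 157, 128, 111, 118, 136, 162, 186, 194, 196, 193, 196, 193]
198 245 [234, 235, 234,
[... 569 characters left out ...]
 131, 135, 139, 144, 149, 152, 155, 155, 155, 157, 157, 157, 156, 157, 157, 156, 155, 155, 156, 155, 158, 156, 156, 156, 154, 148, 143, 141, 136, 134, 134, 133, 131, 133, 131, 132, 132, 132, 132, 132, 131, 131, 131, 131, 127, 125, 119, 110, 100, 94, 89, 88, 87, 89, 106, 135, 167, 191, 203, 207, 208, 205, 198, 188, 182, 175, 163, 146, 124, 110, 106, 104, 104, 104, 106, 105, 106, 104]
206 302 332
212 291 344
218 283 351
224 279 356
230 275 359
236 273 362
206 297.4568393502315 338.27379119885677
212 287.4058399920591 348.4511517138468
218 280.8773990821521 354.8597036598381
224 276.3084319003402 359.4306166752219
230 273.06752762532176 362.67258980231634
236 270.9241786628279 364.8161185471523
```

The offset is under about 1 mm. I'll descend to just above the screw head, then go slowly.

servo_tool(targets=[[0, 0, 4, 0, 0, 0], [0, 0, 10, 0, 0, 0], [0, 0, 17, 0, 0, 0], [0, 0, 22, 0, 0, 0], [0, 0, 26, 0, 0, 0], [0, 0, 27.5, 0, 0, 0], [0, 0, 29, 0, 0, 0], [0, 0, 30, 0, 0, 0], [0, 0, 31, 0, 0, 0], [0, 0, 31, 0, 0, 0]])

```text
t: 9.98
tcp_pos: [0.5434, -0.0526, 0.0851]
tool_rot: [0.998, 0.064, 0.0, 0.0]
force: [-0.1, -0.4, -6.7]
finger_gap: 0.309
```

servo_tool(targets=[[0, 0, 1, 0, 0, 0], [0, 0, 2, 0, 0, 0], [0, 0, 3, 0, 0, 0], [0, 0, 4, 0, 0, 0], [0, 0, 5, 0, 0, 0], [0, 0, 6, 0, 0, 0], [0, 0, 7, 0, 0, 0], [0, 0, 7, 0, 0, 0]])

```text
t: 10.98
tcp_pos: [0.5434, -0.0526, 0.078]
tool_rot: [0.998, 0.064, -0.0, -0.0]
force: [-0.2, 0.3, -6.5]
finger_gap: 0.314
```

servo_tool(targets=[[0, 0, 1, 0, 0, 0], [0, 0, 2, 0, 0, 0], [0, 0, 3, 0, 0, 0], [0, 0, 4, 0, 0, 0], [0, 0, 5, 0, 0, 0], [0, 0, 5.5, 0, 0, 0], [0, 0, 6, 0, 0, 0], [0, 0, 6, 0, 0, 0]])

```text
t: 11.98
tcp_pos: [0.5434, -0.0526, 0.0721]
tool_rot: [0.998, 0.064, -0.0, -0.0]
force: [0.9, -0.3, -7.7]
finger_gap: 0.314
```

servo_tool(targets=[[0, 0, 0.4, 0, 0, 0], [0, 0, 0.8, 0, 0, 0], [0, 0, 1.2, 0, 0, 0], [0, 0, 1.6, 0, 0, 0], [0, 0, 1.6, 0, 0, 0]])

```text
t: 12.6
tcp_pos: [0.5434, -0.0526, 0.0707]
tool_rot: [0.998, 0.064, 0.0, 0.0]
force: [-1.2, 0.9, -4.1]
finger_gap: 0.314
```

servo_tool(targets=[[0, 0, 0.3, 0, 0, 0], [0, 0, 0.5, 0, 0, 0], [0, 0, 0.5, 0, 0, 0]])

```text
t: 12.98
tcp_pos: [0.5435, -0.0525, 0.0706]
tool_rot: [0.998, 0.064, 0.0, 0.0]
force: [-2.0, 0.7, 3.1]
finger_gap: 0.313
```

Seated: the force went from -6.6 N to +3 N at reported z 0.0706, as predicted. I'll release, rise, then close the fingers and move beside the grip.

servo_tool(targets=[[0, 0, 0, 0, 0, 0], [0, 0, 0, 0, 0, 0], [0, 0, 0, 0, 0, 0], [0, 0, 0, 0, 0, 0], [0, 0, -4, 0, 0, 0], [0, 0, -12, 0, 0, 0], [0, 0, -26, 0, 0, 0], [0, 0, -44, 0, 0, 0], [0, 0, -62, 0, 0, 0], [0, 0, -70, 0, 0, 0]], gripper=60)

```text
t: 14.22
tcp_pos: [0.5443, -0.0528, 0.1419]
tool_rot: [0.998, 0.064, 0.001, 0.001]
force: [0.4, -0.1, 0.5]
finger_gap: 0.703
```

servo_tool(targets=[[10, 20, 0, 0, 0, 0], [25, 55, 0, 0, 0, 0], [40, 95, 0, 0, 0, 0], [45, 135, 0, 0, 0, 0], [45, 160, 0, 0, 0, 0], [45, 170, 0, 0, 0, 0], [45, 170, 0, 0, 0, 0]], gripper=0)

```text
t: 15.1
tcp_pos: [0.6091, -0.2155, 0.1396]
tool_rot: [0.998, 0.063, -0.0, -0.001]
force: [0.1, 1.1, -0.2]
finger_gap: -0.004
```

```bash
python3 - <<'E'
from station import *
from h import *
s=snapshot("wrist");a=snapshot("side");b=snapshot("scene");pickle.dump([s,a,b],open("p2.pkl","wb"))
st=sense();print(st["t"],st["tcp_pos"],Ro.from_quat(st["tool_rot"]).as_euler("xyz",1),st["force"],st["finger_gap"],st["q"].round(2))
for n,sn in(("side",a),("scene",b),("wrist",s)):print(n,proj(sn,[[.5435,-.0526,.127],[.565,-.221,.081],[.571,-.271,.081]]).round(0).tolist())
cv2.imwrite("pics/p2.png",np.hstack([cv2.resize(s["color"],(400,300)),cv2.resize(a["color"][170:320,240:440],(400,300),interpolation=2)])[:,:,::-1])
E
```

```text
15.25 [ 0.60922281 -0.21401617  0.13998032] [-1.79944324e+02  3.90210026e-02  7.36566096e+00] [-0.09269535  0.23554199  0.82378585] -0.000526622911819072 [-0.51  0.62  1.43  0.    1.09 -0.64]
side [[295.0, 265.0], [296.0, 234.0], [297.0, 221.0]]
scene [[274.0, 196.0], [350.0, 232.0], [375.0, 237.0]]
wrist [[223.0, -71.0], [255.0, 243.0], [258.0, 306.0]]
```

View pics/p2.png

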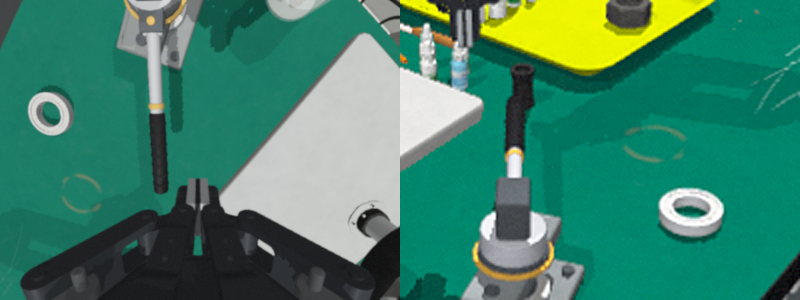

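The wrench is seated upright, with its handle end at wrist pixel (258,307) exactly as predicted, and the closed fingers are beside the grip. I'll lower beside it.

servo_tool(targets=[[0, 0, 8, 0, 0, 0], [0, 0, 22, 0, 0, 0], [0, 0, 38, 0, 0, 0], [0, 0, 54, 0, 0, 0], [0, 0, 70, 0, 0, 0], [0, 0, 86, 0, 0, 0], [0, 0, 98, 0, 0, 0], [0, 0, 104, 0, 0, 0], [0, 0, 104, 0, 0, 0]])

```text
t: 16.38
tcp_pos: [0.6095, -0.2154, 0.0356]
tool_rot: [0.998, 0.064, -0.0, -0.0]
force: [0.3, 0.5, -0.4]
finger_gap: 0.002
```

servo_tool(targets=[[-3, 0, 0, 0, 0, 0], [-6, 0, 0, 0, 0, 0], [-9, 0, 0, 0, 0, 0], [-12, 0, 0, 0, 0, 0], [-15, 0, 0, 0, 0, 0], [-15, 0, 0, 0, 0, 0]])

```text
t: 17.12
tcp_pos: [0.5945, -0.2174, 0.036]
tool_rot: [0.998, 0.064, -0.0, -0.0]
force: [1.1, -0.2, -0.2]
finger_gap: -0.001
```

Now I'll push along an arc about the screw axis, turning the tool with it and reading the force at each step.

servo_tool(targets=[[-5.5, 0, 0, 0, 0, 0], [-10, 0.5, 0, 0, 0, 1.4], [-14, 1, 0, 0, 0, 2.9], [-18.3, 1.3, 0, 0, 0, 4.3], [-22.6, 1.5, 0, 0, 0, 5.7], [-22.6, 1.5, 0, 0, 0, 5.7]])

```text
t: 17.88
tcp_pos: [0.5721, -0.2218, 0.036]
tool_rot: [1.0, 0.014, -0.0, -0.0]
force: [0.0, -0.7, 0.6]
finger_gap: -0.001
```

```bash
cat > m.py <<'E'
from station import *
from h import *
import sys
st=sense();c=np.array([.5435,-.0526]);t=st["tcp_pos"][:2];R=Ro.from_quat(st["tool_rot"]).as_matrix()
o=R[:2,:2].T@(t-c)*1000;f=st["force"]@R
print(st["t"],"tool yaw",np.degrees(np.arctan2(R[1,0],R[0,0])).round(2),"off",o.round(1),"F tool",f.round(1))
pickle.dump([snapshot(n) for n in("wrist","side","scene")],open(sys.argv[1],"wb"))
E
python3 m.py q1.pkl
```

```text
17.875 tool yaw 1.57 off [ 23.9 169.9] F tool [ 0.   0.7 -0.6]
```

servo_tool(targets=[[-4.3, 0.5, 0, 0, 0, 1.4], [-8.5, 1, 0, 0, 0, 2.9], [-12.8, 1.3, 0, 0, 0, 4.3], [-17, 1.5, 0, 0, 0, 5.7], [-17, 1.5, 0, 0, 0, 5.7]])

```text
t: 18.65
tcp_pos: [0.5579, -0.2242, 0.0366]
tool_rot: [0.999, -0.037, 0.003, 0.001]
force: [6.3, 1.6, -1.3]
finger_gap: -0.002
```

```bash
python3 m.py q2.pkl; python3 - <<'E'
from h import *
L=pickle.load(open("q2.pkl","rb"))
from functools import reduce
# handle line on wrist: dark grip mask near expected
for f in("p2.pkl","q1.pkl","q2.pkl"):
    s=pickle.load(open(f,"rb"))[0];g=cv2.cvtColor(s["color"],cv2.COLOR_RGB2HSV)
    print(f,proj(s,[[.5435+r*np.sin(.128),-.0526-r*np.cos(.128),.081] for r in(.09,.17,.22)]).round(0).tolist())
    for r in(40,80,120,160):
        m=np.nonzero((g[r,180:330,1]<60)&(g[r,180:330,2]>110))[0]+180;print(r,m.min() if len(m) else 0,m.max() if len(m) else 0,len(m))
E
```

```text
18.65 tool yaw -4.23 off [ 27.  170.1] F tool [ 6.2 -2.1  1.4]
p2.pkl [[249.0, 127.0], [255.0, 243.0], [259.0, 306.0]]
40 195 311 99
80 198 298 98
120 237 258 22
160 239 259 21
q1.pkl [[277.0, 119.0], [302.0, 315.0], [314.0, 407.0]]
40 180 329 142
80 229 325 90
120 232 270 39
160 235 271 37
q2.pkl [[294.0, 114.0], [335.0, 309.0], [354.0, 400.0]]
40 180 329 145
80 227 329 78
120 230 267 38
160 233 269 37
```

servo_tool(targets=[[-4.3, 0.5, 0, 0, 0, 1.4], [-8.5, 1, 0, 0, 0, 2.9], [-12.8, 1.3, 0, 0, 0, 4.3], [-17, 1.5, 0, 0, 0, 5.7], [-17, 1.5, 0, 0, 0, 5.7]])

```text
t: 19.42
tcp_pos: [0.5427, -0.225, 0.0369]
tool_rot: [0.996, -0.087, 0.005, 0.001]
force: [8.2, 2.0, -2.2]
finger_gap: -0.004
```

```bash
python3 m.py q3.pkl
```

```text
19.425 tool yaw -9.95 off [ 29.  169.9] F tool [ 7.7 -3.4  2.2]
```

servo_tool(targets=[[-4.3, 0.5, 0, 0, 0, 1.4], [-8.5, 1, 0, 0, 0, 2.9], [-12.8, 1.3, 0, 0, 0, 4.3], [-17, 1.5, 0, 0, 0, 5.7], [-17, 1.5, 0, 0, 0, 5.7]])

```text
t: 20.2
tcp_pos: [0.5268, -0.2243, 0.0372]
tool_rot: [0.991, -0.136, 0.006, 0.001]
force: [10.9, 0.4, -2.6]
finger_gap: 0.002
```

```bash
python3 m.py q4.pkl
```

```text
20.2 tool yaw -15.66 off [ 30.3 169.9] F tool [10.3 -3.3  2.8]
```

servo_tool(targets=[[-2.2, 0.3, 0, 0, 0, 0.7], [-4.3, 0.5, 0, 0, 0, 1.4], [-6.5, 0.8, 0, 0, 0, 2.2], [-8.5, 1, 0, 0, 0, 2.9], [-8.5, 1, 0, 0, 0, 2.9]])

```text
t: 20.98
tcp_pos: [0.5192, -0.2235, 0.0373]
tool_rot: [0.987, -0.161, 0.007, 0.002]
force: [12.1, 1.2, -2.6]
finger_gap: -0.002
```

```bash
python3 m.py q5.pkl
```

```text
20.975 tool yaw -18.56 off [ 31.4 169.7] F tool [11.1 -5.   2.7]
```

servo_tool(targets=[[-2.2, 0.3, 0, 0, 0, 0.7], [-4.3, 0.5, 0, 0, 0, 1.4], [-6.5, 0.8, 0, 0, 0, 2.2], [-8.5, 1, 0, 0, 0, 2.9], [-8.5, 1, 0, 0, 0, 2.9]])

```text
t: 21.75
tcp_pos: [0.5113, -0.2223, 0.0374]
tool_rot: [0.982, -0.186, 0.007, 0.002]
force: [12.9, 0.7, -2.8]
finger_gap: -0.001
```

```bash
python3 m.py q6.pkl; cat > df.py <<'E'
from h import *
import sys
F=sys.argv[1:];L=[pickle.load(open(f,"rb")) for f in F]
for k in range(1,len(L)):
    o=[]
    for i in(1,2):
        u,v=proj(L[k][i],[.5435,-.0526,.108])[0].astype(int);w=slice(v-14,v+9),slice(u-14,u+14)
        a,b=[cv2.GaussianBlur(l[i]["color"],(5,5),0)[w].astype(float) for l in(L[k-1],L[k])];o.append(abs(a-b).mean().round(2))
    print(F[k],o)
E
python3 df.py q1.pkl q2.pkl q3.pkl q4.pkl q5.pkl q6.pkl
```

```text
21.75 tool yaw -21.46 off [ 32.1 169.7] F tool [11.7 -5.4  2.9]
q2.pkl [np.float64(8.89), np.float64(2.04)]
q3.pkl [np.float64(4.26), np.float64(2.36)]
q4.pkl [np.float64(3.39), np.float64(3.07)]
q5.pkl [np.float64(2.26), np.float64(1.99)]
q6.pkl [np.float64(2.29), np.float64(1.65)]
```

servo_tool(targets=[[-2.2, 0.3, 0, 0, 0, 0.7], [-4.3, 0.5, 0, 0, 0, 1.4], [-6.5, 0.8, 0, 0, 0, 2.2], [-8.5, 1, 0, 0, 0, 2.9], [-8.5, 1, 0, 0, 0, 2.9]])

```text
t: 22.52
tcp_pos: [0.5033, -0.2206, 0.0374]
tool_rot: [0.977, -0.211, 0.008, 0.002]
force: [11.7, -0.1, -2.5]
finger_gap: -0.002
```

```bash
python3 m.py q7.pkl; python3 df.py q5.pkl q6.pkl q7.pkl
```

```text
22.525 tool yaw -24.37 off [ 32.7 169.6] F tool [10.7 -4.7  2.6]
q6.pkl [np.float64(2.29), np.float64(1.65)]
q7.pkl [np.float64(1.65), np.float64(1.02)]
```

servo_tool(targets=[[-2.2, 0.3, 0, 0, 0, 0.7], [-4.3, 0.5, 0, 0, 0, 1.4], [-6.5, 0.8, 0, 0, 0, 2.2], [-8.5, 1, 0, 0, 0, 2.9], [-8.5, 1, 0, 0, 0, 2.9]])

```text
t: 23.3
tcp_pos: [0.4954, -0.2184, 0.0375]
tool_rot: [0.972, -0.236, 0.008, 0.002]
force: [12.8, -0.4, -2.4]
finger_gap: -0.002
```

```bash
python3 m.py q8.pkl; python3 df.py q6.pkl q7.pkl q8.pkl
```

```text
23.3 tool yaw -27.26 off [ 33.2 169.4] F tool [11.6 -5.5  2.6]
q7.pkl [np.float64(1.65), np.float64(1.02)]
q8.pkl [np.float64(4.42), np.float64(2.56)]
```

I'll measure the hinge angle from the wrist pictures, using the orange hinge pin dot and the gold band on the handle.

```bash
cat > an.py <<'E'
from h import *
import sys
c=np.array([.5435,-.0526])
for f in sys.argv[1:]:
    s=pickle.load(open(f,"rb"))[0];m=cv2.inRange(cv2.cvtColor(s["color"],cv2.COLOR_RGB2HSV),(10,110,90),(28,255,255));m[330:]=0
    n,_,st,ce=cv2.connectedComponentsWithStats(m);o=[]
    for i in range(1,n):
        if st[i,4]<12:continue
        P=onz(s,ce[i],.085)[:2]-c;o.append((st[i,4],ce[i].round(1).tolist(),round(np.hypot(*P)*1000,1),round(np.degrees(np.arctan2(P[1],P[0])),2)))
    print(f,o)
E
python3 an.py p2.pkl q1.pkl q2.pkl q5.pkl q6.pkl q7.pkl q8.pkl
```

```text
p2.pkl [(np.int32(164), [209.8, 15.8], np.float64(32.2), np.float64(-121.5)), (np.int32(354), [281.3, 20.0], np.float64(36.2), np.float64(-43.51)), (np.int32(142), [240.8, 32.5], np.float64(34.8), np.float64(-85.73)), (np.int32(173), [249.9, 169.7], np.float64(117.4), np.float64(-82.84))]
q1.pkl [(np.int32(619), [255.2, 197.3], np.float64(117.6), np.float64(-88.13))]
q2.pkl [(np.int32(607), [254.4, 197.6], np.float64(118.0), np.float64(-92.75))]
q5.pkl [(np.int32(607), [251.6, 198.0], np.float64(118.1), np.float64(-105.68))]
q6.pkl [(np.int32(611), [251.9, 197.9], np.float64(118.2), np.float64(-108.2))]
q7.pkl [(np.int32(601), [252.9, 197.6], np.float64(118.1), np.float64(-110.65))]
q8.pkl [(np.int32(609), [253.9, 197.4], np.float64(117.9), np.float64(-113.1))]
```

```bash
cat > hd.py <<'E'
from h import *
import sys
c=np.array([.5435,-.0526])
for f in sys.argv[1:]:
    s=pickle.load(open(f,"rb"))[0];hs=cv2.cvtColor(s["color"],cv2.COLOR_RGB2HSV).astype(int);Q=[]
    m=((hs[:,:,1]<70)&(hs[:,:,2]>60))
    for r in range(110,184,2):
        x=np.nonzero(m[r,215:300])[0]+215
        if len(x)==0:continue
        # run containing near 251
        k=np.argmin(abs(x-250));a=b=x[k]
        while m[r,a-1]:a-=1
        while m[r,b+1]:b+=1
        Q.append((r,a,b))
    Q=np.array(Q);w=Q[:,2]-Q[:,1];Q=Q[abs(w-np.median(w))<=3]
    P=np.array([onz(s,((a+b)/2,r),.081)[:2] for r,a,b in Q])-c
    vx,vy,x0,y0=cv2.fitLine(P.astype(np.float32),cv2.DIST_HUBER,0,1e-5,1e-5).ravel()
    d=np.array([vx,vy]);d*=np.sign(d@P.mean(0));off=(d[0]*y0-d[1]*x0)*1000
    # hinge at 36mm from c on the line: |x|=36
    al=d@[x0,y0];foot=np.array([x0,y0])-al*d;t=np.sqrt(.036**2-foot@foot);H=foot+t*d
    dd=np.degrees(np.arctan2(d[1],d[0]));ha=np.degrees(np.arctan2(H[1],H[0]))
    print(f,len(Q),np.median(w),"handle dir",dd.round(2),"line off mm",off.round(2),"head yaw",ha.round(2),"break deg",(ha-dd).round(2),"rad",np.radians(ha-dd).round(3))
E
python3 hd.py p2.pkl q1.pkl q2.pkl q3.pkl q4.pkl q5.pkl q6.pkl q7.pkl q8.pkl
```

```text
p2.pkl 31 21.0 handle dir -83.09 line off mm -0.46 head yaw -83.83 break deg -0.74 rad -0.013
q1.pkl 37 37.0 handle dir -87.97 line off mm -1.0 head yaw -89.55 break deg -1.58 rad -0.028
q2.pkl 37 37.0 handle dir -92.64 line off mm -0.91 head yaw -94.1 break deg -1.46 rad -0.025
q3.pkl 37 37.0 handle dir -97.88 line off mm -0.64 head yaw -98.9 break deg -1.02 rad -0.018
q4.pkl 37 37.0 handle dir -103.12 line off mm -0.72 head yaw -104.27 break deg -1.15 rad -0.02
q5.pkl 37 37.0 handle dir -105.65 line off mm -0.76 head yaw -106.85 break deg -1.21 rad -0.021
q6.pkl 37 37.0 handle dir -108.66 line off mm 0.37 head yaw -108.07 break deg 0.59 rad 0.01
q7.pkl 37 38.0 handle dir -112.34 line off mm 2.78 head yaw -107.92 break deg 4.43 rad 0.077
q8.pkl 37 38.0 handle dir -115.72 line off mm 4.69 head yaw -108.23 break deg 7.49 rad 0.131
```

The hinge has clearly broken: the head stopped at about -108° and the handle is about 0.15 rad over once I allow for the 0.02 bias of the straight reading. One small extra step for margin, then ease off.

servo_tool(targets=[[-2.2, 0.3, 0, 0, 0, 0.7], [-4.3, 0.5, 0, 0, 0, 1.4], [-4.3, 0.5, 0, 0, 0, 1.4], [-4.3, 0.5, 0, 0, 0, 1.4]])

```text
t: 23.95
tcp_pos: [0.4916, -0.2172, 0.0376]
tool_rot: [0.969, -0.248, 0.008, 0.002]
force: [12.6, -0.5, -3.3]
finger_gap: -0.001
```

```bash
python3 m.py q9.pkl; python3 hd.py q9.pkl
```

```text
23.95 tool yaw -28.66 off [ 33.4 169.3] F tool [11.2 -5.6  3.5]
q9.pkl 37 38.0 handle dir -117.26 line off mm 5.48 head yaw -108.51 break deg 8.76 rad 0.153
```

servo_tool(targets=[[4.3, -0.7, 0, 0, 0, -1.4], [8.5, -1.4, 0, 0, 0, -2.9], [12.7, -2.3, 0, 0, 0, -4.3], [16.9, -3.2, 0, 0, 0, -5.7], [21, -4.3, 0, 0, 0, -7.2], [25.1, -5.5, 0, 0, 0, -8.6], [29.2, -6.8, 0, 0, 0, -10], [33.3, -8.2, 0, 0, 0, -11.5], [37.3, -9.7, 0, 0, 0, -12.9], [41.3, -11.2, 0, 0, 0, -14.3]])

```text
t: 25.35
tcp_pos: [0.525, -0.2227, 0.0358]
tool_rot: [0.992, -0.123, -0.001, -0.0]
force: [0.8, 0.4, 0.1]
finger_gap: 0.0
```

```bash
python3 m.py q10.pkl; python3 hd.py q10.pkl
```

```text
25.35 tool yaw -14.13 off [ 23.5 169.5] F tool [ 0.6 -0.6 -0.1]
q10.pkl 37 37.0 handle dir -105.24 line off mm -0.92 head yaw -106.72 break deg -1.47 rad -0.026
```

The handle is straight again and the force is about zero. Now I'll clear off sideways and up.

servo_tool(targets=[[4, 0, 0, 0, 0, 0], [12, 0, 0, 0, 0, 0], [22, 0, 0, 0, 0, 0], [30, 0, -4, 0, 0, 0], [32, 0, -20, 0, 0, 0], [32, 0, -45, 0, 0, 0], [32, 0, -75, 0, 0, 0], [32, 20, -100, 0, 0, 0], [32, 30, -110, 0, 0, 0], [32, 30, -110, 0, 0, 0]])

```text
t: 26.75
tcp_pos: [0.5497, -0.2609, 0.147]
tool_rot: [0.992, -0.124, 0.001, 0.0]
force: [0.2, 0.5, 0.3]
finger_gap: -0.003
```

```bash
python3 m.py q11.pkl; python3 an.py q11.pkl; python3 - <<'E'
from h import *
s,a,b=pickle.load(open("q11.pkl","rb"));d=pickle.load(open("s0.pkl","rb"))
cv2.imwrite("pics/end.png",np.vstack([np.hstack([cv2.resize(s["color"],(400,300)),cv2.resize(a["color"][180:330,240:440],(400,300),interpolation=2)]),np.hstack([cv2.resize(b["color"],(400,300)),cv2.resize(a["color"],(400,300))])])[:,:,::-1])
for n,x in(("side",a),("scene",b)):
    for k,p in(("bearing",(.39,-.208,.01)),("spool",(.578,-.401,.03)),("beaker",(.72,0,.03))):
        u,v=proj(x,p)[0].astype(int);w=slice(v-15,v+15),slice(u-15,u+15);print(n,k,abs(x["color"][w].astype(float)-d[n]["color"][w]).mean().round(1))
E
```

```text
26.75 tool yaw -14.28 off [ 57.3 200.4] F tool [ 0.1 -0.6 -0.3]
q11.pkl [(np.int32(182), [227.4, 122.3], np.float64(117.7), np.float64(-105.19))]
side bearing 8.1
side spool 2.5
side beaker 2.0
scene bearing 6.1
scene spool 2.1
scene beaker 9.8
```

View pics/end.png

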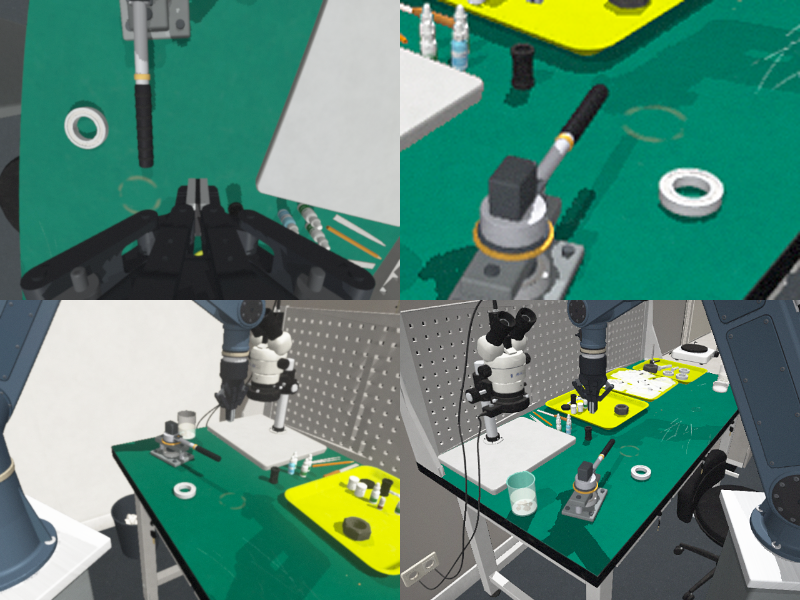

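The wrench sits upright on the ring with a straight handle, swung about 22–25° clockwise. The bearing, spool and beaker are in place and the gripper is clear. Handing in.

```bash
python3 -c "
from station import *
print(sign_off())"
```

```text
the job is handed in; nothing more can be done
None
```

The job is done and handed in at about 27 s of the 67 s allowed. `sign_off()` gives no verdict, so the results below are from my own checks.

- **Seating:** I lowered the socket onto the screw in small steps. It touched at the predicted height with about 10 N on the ring, against the 45 N limit, and the last picture shows it upright on the ring.
- **Break-over:** I pushed the handle clockwise at the grip. The force levelled off at about 11–12 N and the head stopped turning at about -108°. The wrist camera measured 0.153 rad of break-over, or about 0.17 to 0.18 once corrected for how it reads a straight handle, so well short of the 0.32 limit.
- **Easing off:** The handle reads straight again, within about 0.01 rad of its earlier straight readings. The head turned about 0.43 rad in all. After up to about 0.12 rad of socket play, that leaves at least 0.3 rad of turning on the screw, against the 0.18 needed. I did not measure the screw angle directly.
- **At the end:** The gripper touches nothing. The bearing, spool and beaker look to be where they started.

**Checks that failed or disagreed:**
- **Fingertip height:** The fingertips were really about 31 mm higher than the reported tool position. My first grasp closed on air above the block, so I corrected for that from the pictures.
- **Position comparison:** Pixel differences from the start pictures were somewhat higher at the bearing (both views) and at the beaker (scene view only). I put this down to the arm's changed shadows and outline, since nothing looks moved in the final picture.

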